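# Clamp down the can sculpture's base board

### The arm

A 6-joint arm with a two-finger parallel gripper is mounted at the origin on the work surface. World frame = base frame: x ahead of the robot, y to its left, z up, the work surface at z = 0. Lengths are in m, angles in rad, forces in N, time in s.
With the tool pointing down it reaches from about 0.375 to 0.9 m from the base axis. Payload 3.1 kg.
Tool frame: the origin (TCP) lies midway between the tips of the shut fingers; the grasp point (between the pads) lies 19 mm behind it (manip.grasp_offset is the distance from the TCP to the grasp point, in m); z points along the fingers, y is the line along which they close (so a half turn about z gives the same grasp; the last joint's range is limited). The gripper opens to 85 mm and grips with 20 to 120 N. Pads are 22 mm wide; open, the fingers measure 114 mm over their backs; the gripper's body (76 mm by 85 mm) begins 54 mm behind the grasp point. The pads swing forward as they close: fully open they stand 13 mm farther back than shut.
Start: joints at [1.145, 0.527, 1.433, -0, 1.181, -0.178], TCP at [0.153, 0.606, 0.231] pointing down, gripper open.
Joint ranges: [-3.08, 3.08], [-0.75, 2.2], [0.22, 2.44], [-1.43, 4.57], [0, 2.65], [-2.85, 2.85]. Speed limits (rad/s): [2.79, 2.79, 3.14, 3.14, 3.14, 3.14].

### API

Orientations are given as a unit quaternion [x, y, z, w].
In Python, from station import sensors, cams, order, manip gives the robot as it stands.
- The arm moves only by the tool move_arm, never from a script. Its argument "targets" is a list of rows, each an object of numbers: "dx", "dy", "dz": the shift along the world's x, y, z normalised to -1 to 1, where 1 is 25 mm; "rx", "ry", "rz": the turn, a rotation vector about the world's x, y, z normalised to -1 to 1, where 1 is 30 degrees. A call has exactly 10 rows; each row shifts and turns the commanded pose from where the row before left it; what a row does not reach is not made up. A row lasts 1/8 s, in which the tool goes at most 62.5 mm and 10.7 degrees, less where a joint would pass 70% of its speed; a pose out of reach is approached as far as the arm can. A call with a number of a shift or a turn outside -1 to 1 is refused whole. A call with a gripper value outside its range is refused whole. "claw" is the opening in per cent of the stroke, from 0 (shut) to 100 (fully open), set as the call begins (left out, the last holds). The fingers move at their own pace and stop on an object; "newtons" is the grip in N (left out, the last holds). Time passes only in rows, so rows that do not move let the fingers close, or fill a call up. It gives the time, the measured TCP pose, the force, the opening and the grip force at its end, in the units of the state.
- sensors.sense(): the state, without advancing time (a new reading comes with each control period).
- cams.snapshot(name): name is "side" or "top" or "wrist"; returns the picture (420x560x3 uint8, red, green, blue); there is no depth.
- cams.camera_model(name): a dict with "fx", "fy", "cx", "cy" (pixels), "extrinsics" (4x4, takes a point from world to camera coordinates). Camera axes: x right, y down, z forward; pixel columns grow to the right and rows downward; lengths in m; the calibration is good to about 2 mm. A picture is of the moment at which its call begins: read the wrist's pose just before it. camera_model takes no time and is no camera call; for the wrist camera it gives the pose at the moment of the call.
- order.sign_off(): hands the job in; it is judged then, once.
The state is a dict: "t": time; "q": joint angles; "qd": joint speeds; "tau": joint torques, N m; "tcp_pos": TCP position; "tool_rot": TCP orientation; "force": force on the tool from outside, world axes, zero at the start; "ft_torque": the same for the moment, N m; "finger_gap": opening from 0.0 (shut) to 1.0 (fully open); "gripper_force": force on a finger pad.
Only numpy, scipy, OpenCV 4.12 (cv2) and the standard library are available. Lean on these libraries where they do the work, as an engineer would, in place of code of your own. Each camera call takes 0.05 s, during which the arm holds its last target. There are 200 camera calls.

### The job

Fasten the base board of the can sculpture: swing the red hold-down clip round until it lies squarely over the yellow pad on the board's edge, then turn the blue-handled break-over torque wrench clockwise (seen from above) until the nut is fully tight and the handle's joint gives. Stop once the handle has visibly bent by some ten to fifteen degrees, well short of folding to its end stop, let go, and leave the handle bent, the clip on its pad and all the cans standing where they are.

Things in the scene. Friction and masses are not known exactly. Their poses are not given: they have to be found in the camera images.
- stud (a point): Axis of the vertical hold-down stud, 40 mm above the table. Axes: z up; y level from the stud across a 12 mm thick, 340 mm square plywood board, whose edge is at y = 30 mm; x along that edge. Clip and wrench turn about this axis and stand no higher than 55 mm. The board bears a fixed stack of cans (from y = 222 mm on, top at 232 mm). Board and stud are fixed to the table.
- pad (a point): Centre of the yellow pad (45 x 62 mm, flat) on top of the board, 12 mm above the table, 65 mm from the stud axis along the stud's y. The clip belongs over it.
- clip_post (a point): Middle (36 mm above the table) of the black upright post, 16 mm in diameter, its top at 53 mm, on the free end of the red swivel clip (flat bar 32 mm wide, 6 mm thick, top at 20 mm, 80 mm long from the stud). The post is 65 mm from the stud axis. Pinch or push it to swing the clip: about 3 N; it stays where it is left.
- clip (a joint): Angle of the clip about the stud, rad: 0 = pointing along the stud's y, squarely over the pad; grows counter-clockwise seen from above, so that at 1.57 it points along the stud's -x. Free to go from -0.6 to 1.9; starts between 1.0 and 1.6.
- nut (a joint): Angle of the nut with the wrench's steel head, rad: grows clockwise seen from above (tightening). With the handle straight, the wrench points from the stud at the angle -0.873 - nut, counter-clockwise from the stud's x axis. The nut runs stiffly (0.8 N m: about 5 N at the grip), starts between 0.1 and 0.5 and seats hard at 0.9.
- pivot (a point): Breakaway joint of the wrench, on its steel head 50 mm from the stud axis, 42 mm above the table, marked by a yellow disc; turns about a vertical axis.
- breaker (a joint): Bend of the handle at the breakaway joint, rad: 0 = straight, grows clockwise seen from above (the tightening way), end stop at 0.6. Straight while the nut runs; once the nut is seated it gives at 1.5 N m (about 14 N at the grip), goes on bending at that force as it is followed, and stays bent when released. Near the pivot it takes more force.
- grip (a point): Middle of the blue handle grip, a round bar 26 mm in diameter with its axis level, 42 mm above the table (29 to 55 mm), with free space underneath. It lies 110 mm from the pivot, 160 mm from the stud when straight. The blue part reaches 55 mm inwards (towards the pivot) and 60 mm outwards of this point. The point's x axis points along the handle, away from the pivot.
- can_a_mid (a point): Middle of a loose food can, 66 mm in diameter, 110 mm tall; leave it standing.
- can_b_mid (a point): Middle of a loose food can, 66 mm in diameter, 110 mm tall; leave it standing.
- can_c_mid (a point): Middle of a loose food can, 66 mm in diameter, 110 mm tall; leave it standing.
- low_can_mid (a point): Middle of a loose low can, 84 mm in diameter, 36 mm tall, standing on the board near the clip; leave it.

How it is judged:
On the way, in this order (a step that is already met when the one before it is completed fails the run):
1. the clip lies over the yellow pad (within 0.2 rad of square) before the nut is tightened, the wrench handle not yet bent (value of joint clip between -0.2 and 0.2 rad and value of joint breaker below 0.05 rad and value of joint nut below 0.8 rad), for 0.2 s.
2. with the clip still there, the nut is seated and the handle has given by at least 0.1 rad (value of joint clip between -0.2 and 0.2 rad and value of joint nut above 0.86 rad and value of joint breaker above 0.1 rad), for 0.1 s.
At the end, for the whole second after the job is handed in: The clip is within 0.2 rad of square over the pad, the nut is seated (nut above 0.86 of 0.9 rad), the handle is bent between 0.1 and 0.42 rad at its breakaway joint and at rest (all of step 2 and value of joint breaker below 0.42 rad and velocity of joint each of breaker, nut below 0.05 rad/s); the robot touches nothing.
It fails at once if the handle is folded on to its end stop (bent over 0.5 rad) (value of joint breaker above 0.5 rad).
It fails at once if a loose can is moved by more than 30 mm or tipped (distance of any of can_a_mid, can_b_mid, can_c_mid, low_can_mid from where it was at the start of the episode above 0.03 m or angle between any of can_a_mid, can_b_mid, can_c_mid's own z axis and vertical above 0.5 rad).
It also fails if it takes over 54 s, if anything falls off the work surface, if the arm or the gripper's body presses on something with over 40 N, if the wrist force passes 120 N, or if a joint passes its speed limit or range.

## Working session

There is one attempt and no reset: what is moved stays moved. The work goes in short steps, Python scripts to look and compute and a tool call to move; the robot and the scene stay as the last step left them, time stands still between calls to the robot, and variables do not carry over. Pictures are saved under pics/ and viewed, at most 10 in all, crops included, and the job is handed in when it is done.

Besides the shell and the picture viewer there is one more tool, called after "Call:" by a JSON object that holds its "api" and its "payload". move_arm: Moves the arm, as the interface text tells. Scaled input: -1 to 1 covers 25 mm each way for a shift and 30 degrees each way for a turn. Its arguments: {"type":"object","properties":{"targets":{"type":"array"},"claw":{"type":"number"},"newtons":{"type":"number"}},"required":["targets"]}

```bash
mkdir -p pics
cat > h.py <<'E'
import numpy as np, cv2
from station import sensors, cams, order, manip
def ray(name,uv,z,M=None):
    M=M or cams.camera_model(name); E=np.array(M["extrinsics"]); R=E[:3,:3]; c=-R.T@E[:3,3]
    d=R.T@np.array([(uv[0]-M["cx"])/M["fx"],(uv[1]-M["cy"])/M["fy"],1])
    return c+d*(z-c[2])/d[2]
def proj(name,p):
    M=cams.camera_model(name); E=np.array(M["extrinsics"]); q=E[:3,:3]@np.array(p)+E[:3,3]
    return M["fx"]*q[0]/q[2]+M["cx"],M["fy"]*q[1]/q[2]+M["cy"]
def snap(name,f):
    im=cams.snapshot(name); cv2.imwrite("pics/"+f,im[:,:,::-1]); return im
E
python3 - <<'E'
from h import *
a=snap("top","top0.png"); b=snap("side","side0.png")
s=sensors.sense(); print(s["t"],s["tcp_pos"],s["tool_rot"],s["force"],s["finger_gap"])
for n in("top","side"):
    E=np.array(cams.camera_model(n)["extrinsics"]); print(n,-E[:3,:3].T@E[:3,3], E[:3,:3].round(2).tolist())
E
```

```text
0.1 [0.15239288 0.60547921 0.23042249] [ 1.23079320e-01  9.92396350e-01 -9.35967175e-04 -2.98808027e-04] [ 0.37329512 -1.1999674   0.28214462] 1.0048209315658794
top [ 0.46362236 -0.10637098  1.32496016] [[0.0, -1.0, 0.01], [-1.0, -0.0, -0.08], [0.08, -0.01, -1.0]]
side [ 0.05945453 -0.81459811  1.05524139] [[0.8, -0.59, -0.02], [-0.45, -0.59, -0.67], [0.38, 0.54, -0.75]]
```

View pics/top0.png

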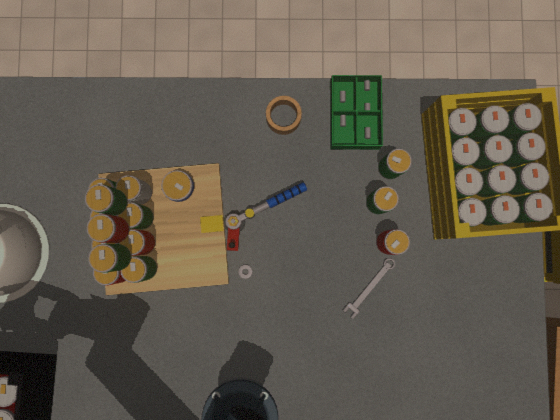

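View pics/side0.png

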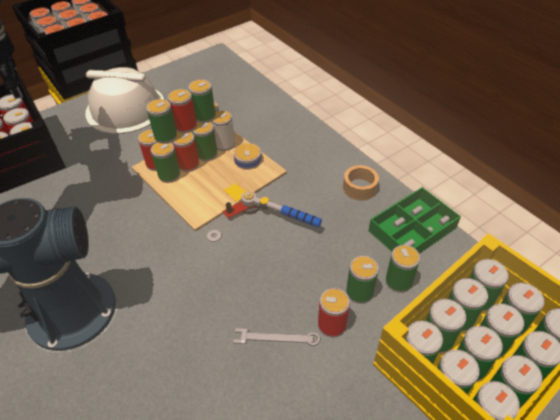

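The top view shows the stud at about (233,222), the pad at (212,224), the clip pointing down the image (-x) with its post near (233,240), the yellow disc at (249,213) and the blue grip at about (287,195). The loose cans stand at (399,160), (385,199) and (396,242), and the low can at (178,185).

Run:
```python
from h import *
im=cv2.imread("pics/top0.png"); c=im[150:300,160:320]; cv2.imwrite("pics/c0.png",cv2.resize(c,None,fx=5,fy=4.0*1.0,interpolation=cv2.INTER_CUBIC)[:600])
hsv=cv2.cvtColor(im,cv2.COLOR_BGR2HSV)
def blob(lo,hi,box):
    m=cv2.inRange(hsv,lo,hi); k=np.zeros_like(m); x0,y0,x1,y1=box; k[y0:y1,x0:x1]=m[y0:y1,x0:x1]
    v,u=np.nonzero(k); return u,v
for n,lo,hi,box,z in (("blue",(105,120,50),(130,255,255),(240,170,320,230),.042),("pad",(22,200,130),(35,255,255),(190,205,226,245),.012),("disc",(22,140,110),(35,255,255),(240,200,262,225),.044),("red",(0,150,80),(8,255,255),(220,222,250,260),.02)):
    u,v=blob(lo,hi,box); print(n,len(u),u.mean(),v.mean(),u.min(),u.max(),v.min(),v.max(),ray("top",(u.mean(),v.mean()),z).round(4))
    if n=="blue":
        P=np.array([ray("top",p,.042)[:2] for p in zip(u,v)]); w,V=np.linalg.eigh(np.cov(P.T)); d=V[:,1]; t=(P-P.mean(0))@d; print(d,np.degrees(np.arctan2(d[1],d[0])),P.mean(0)+d*(t.min()+t.max())/2,t.ptp() if hasattr(t,'ptp') else np.ptp(t))
# board corners edge
for p in ((220,164),(228,285),(99,174),(105,293)): print(ray("top",p,.012).round(4))
```

```text
blue 300 286.33 194.64 266 306 183 206 [ 0.6071 -0.125   0.042 ]
[-0.43507604  0.90039371] 115.79013252393915 [ 0.60734663 -0.12552364] 0.11432527978274404
pad 8 211.0 220.0 203 217 216 229 [0.5388 0.0846 0.012 ]
disc 59 249.05084745762713 212.5593220338983 245 253 209 216 [ 0.5575 -0.0234  0.044 ]
red 190 232.7578947368421 238.27894736842106 227 238 228 250 [0.4878 0.0227 0.02  ]
[0.6967 0.0615 0.012 ]
[0.3592 0.0353 0.012 ]
[0.6674 0.4003 0.012 ]
[0.337  0.3733 0.012 ]
```

View pics/c0.png

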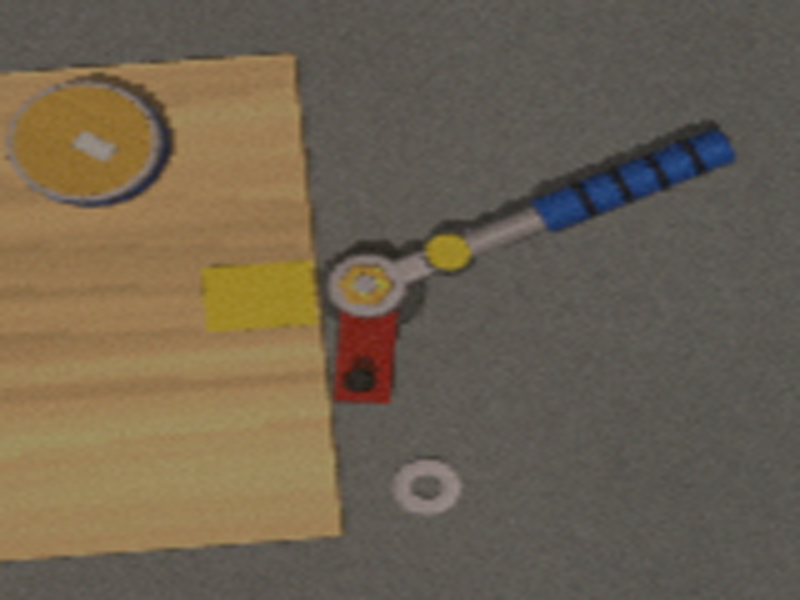

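Run:
```python
from h import *
st=ray("top",(233,221.3),.05); print("stud",st, "post",ray("top",(232,243.7),.053),"pad",ray("top",(212,224),.012))
for p in ((399,160),(385,199),(396,242)): print(ray("top",p,.11).round(3))
print("low",ray("top",(178,185),.048).round(3))
print("stack edge")
for p in ((152,215),(155,240),(157,266),(146,185)): print(ray("top",p,.11).round(3))
st=np.array([.5377,.0185]);a=np.radians(4.5)
for c in (1.57,1.3,0.8,.4,0): print(c,(st+.065*np.array([-np.sin(a+c),np.cos(a+c)])).round(4))
for n in (.326,.6,.9):
    b=a-.873-n; print("grip",n,(st+.16*np.array([np.cos(b),np.sin(b)])).round(4),np.degrees(b))
piv=st+.05*np.array([np.cos(b),np.sin(b)])
for k in (.1,.2,.25,.3): print("bent",k,(piv+.11*np.array([np.cos(b-k),np.sin(b-k)])).round(4),np.degrees(b-k))
print(manip.grasp_offset,[x for x in dir(manip) if x[0]!='_'])
```

```text
stud [0.53320081 0.01952292 0.05      ] post [0.47264567 0.02131836 0.053     ] pad [0.52761583 0.0816969  0.012     ]
[ 0.691 -0.418  0.11 ]
[ 0.589 -0.38   0.11 ]
[ 0.477 -0.407  0.11 ]
low [0.632 0.171 0.048]
stack edge
[0.546 0.223 0.11 ]
[0.481 0.213 0.11 ]
[0.415 0.207 0.11 ]
[0.624 0.24  0.11 ]
1.57 [0.4729 0.0135]
1.3 [0.4739 0.0309]
0.8 [0.4877 0.06  ]
0.4 [0.5078 0.0762]
0 [0.5326 0.0833]
grip 0.326 [ 0.6073 -0.1255] -64.19763963618571
grip 0.6 [ 0.5658 -0.139 ] -79.89668322277025
grip 0.9 [ 0.518  -0.1403] -97.08541707669497
bent 0.1 [ 0.5071 -0.1384] -102.81499502800321
bent 0.2 [ 0.4965 -0.1354] -108.54457297931143
bent 0.25 [ 0.4914 -0.1335] -111.40936195496555
bent 0.3 [ 0.4863 -0.1314] -114.27415093061967
0.0187 ['PlanningError', 'grasp_offset']
```

Call:
{"api": "move_arm", "payload": {"targets": [{"dx":0.5,"dy":-1,"dz":0.5,"rz":0.04},{"dx":0.5,"dy":-1,"dz":0.5,"rz":0.04},{"dx":0.5,"dy":-1,"dz":0.5,"rz":0.04},{"dx":0.5,"dy":-1,"dz":0.5,"rz":0.04},{"dx":0.5,"dy":-1,"dz":0.5,"rz":0.04},{"dx":0.5,"dy":-1,"dz":0.5,"rz":0.04},{"dx":0.5,"dy":-1,"dz":0.5,"rz":0.04},{"dx":0.5,"dy":-1,"dz":0.5,"rz":0.04},{"dx":0.5,"dy":-1,"dz":0.5,"rz":0.04},{"dx":0.5,"dy":-1,"dz":0.5,"rz":0.04}]}}

```text
schema error: expected keys dx, dy, dz, rx, ry, rz
```

Call:
{"api": "move_arm", "payload": {"targets": [{"dx":0.5,"dy":-1},{"dx":0.5,"dy":-1},{"dx":0.5,"dy":-1},{"dx":0.5,"dy":-1},{"dx":0.5,"dy":-1},{"dx":0.5,"dy":-1},{"dx":0.5,"dy":-1},{"dx":0.5,"dy":-1},{"dx":0.5,"dy":-1},{"dx":0.5,"dy":-1}]}}

```text
schema error: expected keys dx, dy, dz, rx, ry, rz
```

Call:
{"api": "move_arm", "payload": {"targets": [{"dx":0.7,"dy":-0.85},{"dx":0.7,"dy":-0.85},{"dx":0.7,"dy":-0.85},{"dx":0.7,"dy":-0.85},{"dz":-1},{"dz":-1},{"dz":-1},{"dz":-1},{"dz":-1},{"dz":-1}]}}

```text
schema error: expected keys dx, dy, dz, rx, ry, rz
```

Run:
```python
from h import *
s=sensors.sense(); print(s["t"],s["tcp_pos"],s["tool_rot"],s["force"],s["finger_gap"],s["q"])
M=cams.camera_model("wrist"); im=snap("wrist","w1.png")
E=np.array(M["extrinsics"]); print(-E[:3,:3].T@E[:3,3],E[:3,:3].round(2).tolist(),M["fx"])
print(proj("wrist",(.473,.02,.053)),proj("wrist",(.536,.0188,.055)))
```

```text
0.1 [0.15239288 0.60547921 0.23042249] [ 1.23079320e-01  9.92396350e-01 -9.35967175e-04 -2.98808027e-04] [ 0.37329512 -1.1999674   0.28214462] 1.0048209315658794 [ 1.14548986e+00  5.28393031e-01  1.43376410e+00  1.50990073e-05
  1.18140049e+00 -1.78527687e-01]
[0.07102685 0.62510215 0.37303333] [[0.24, 0.97, -0.0], [0.92, -0.23, 0.32], [0.31, -0.08, -0.95]] 325.24310187534724
(np.float64(-56.71302264606868), np.float64(489.01413461322056)) (np.float64(-35.409940462671784), np.float64(517.7565709875151))
```

View pics/w1.png

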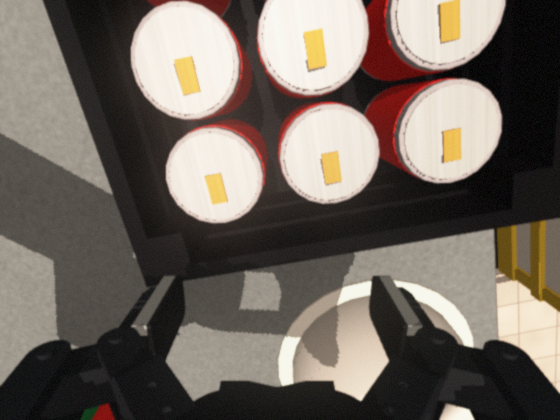

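The moves were refused because every row needs all six keys. This wrist picture is therefore still the start pose: a crate of cans, and the fingertips at about (160,300) and (400,300).

Call:
{"api": "move_arm", "payload": {"targets": [{"dx":0.5,"dy":-1,"dz":0.5,"rx":0,"ry":0,"rz":0.04},{"dx":0.5,"dy":-1,"dz":0.5,"rx":0,"ry":0,"rz":0.04},{"dx":0.5,"dy":-1,"dz":0.5,"rx":0,"ry":0,"rz":0.04},{"dx":0.5,"dy":-1,"dz":0.5,"rx":0,"ry":0,"rz":0.04},{"dx":0.5,"dy":-1,"dz":0.5,"rx":0,"ry":0,"rz":0.04},{"dx":0.5,"dy":-1,"dz":0.5,"rx":0,"ry":0,"rz":0.04},{"dx":0.5,"dy":-1,"dz":0.5,"rx":0,"ry":0,"rz":0.04},{"dx":0.5,"dy":-1,"dz":0.5,"rx":0,"ry":0,"rz":0.04},{"dx":0.5,"dy":-1,"dz":0.5,"rx":0,"ry":0,"rz":0.04},{"dx":0.5,"dy":-1,"dz":0.5,"rx":0,"ry":0,"rz":0.04}]}}

```text
t: 1.4
tcp_pos: [0.2778, 0.355, 0.3565]
tool_rot: [0.018, 1.0, -0.0, -0.0]
force: [0.0, -0.0, -0.5]
finger_gap: 1.001
gripper_force: 0.0
```

Call:
{"api": "move_arm", "payload": {"targets": [{"dx":0.5,"dy":-1,"dz":0,"rx":0,"ry":0,"rz":0},{"dx":0.5,"dy":-1,"dz":0,"rx":0,"ry":0,"rz":0},{"dx":0.5,"dy":-1,"dz":0,"rx":0,"ry":0,"rz":0},{"dx":0.5,"dy":-1,"dz":0,"rx":0,"ry":0,"rz":0},{"dx":0.5,"dy":-1,"dz":0,"rx":0,"ry":0,"rz":0},{"dx":0.5,"dy":-1,"dz":0,"rx":0,"ry":0,"rz":0},{"dx":0.5,"dy":-1,"dz":0,"rx":0,"ry":0,"rz":0},{"dx":0.5,"dy":-1,"dz":0,"rx":0,"ry":0,"rz":0},{"dx":0.5,"dy":-1,"dz":0,"rx":0,"ry":0,"rz":0},{"dx":0.5,"dy":-1,"dz":0,"rx":0,"ry":0,"rz":0}]}}

```text
t: 2.65
tcp_pos: [0.4027, 0.1052, 0.3561]
tool_rot: [0.019, 1.0, 0.0, -0.0]
force: [0.0, 0.1, 0.2]
finger_gap: 1.001
gripper_force: 0.0
```

Call:
{"api": "move_arm", "payload": {"targets": [{"dx":0.7,"dy":-0.85,"dz":0,"rx":0,"ry":0,"rz":0},{"dx":0.7,"dy":-0.85,"dz":0,"rx":0,"ry":0,"rz":0},{"dx":0.7,"dy":-0.85,"dz":0,"rx":0,"ry":0,"rz":0},{"dx":0.7,"dy":-0.85,"dz":0,"rx":0,"ry":0,"rz":0},{"dx":0,"dy":0,"dz":-1,"rx":0,"ry":0,"rz":0},{"dx":0,"dy":0,"dz":-1,"rx":0,"ry":0,"rz":0},{"dx":0,"dy":0,"dz":-1,"rx":0,"ry":0,"rz":0},{"dx":0,"dy":0,"dz":-1,"rx":0,"ry":0,"rz":0},{"dx":0,"dy":0,"dz":-1,"rx":0,"ry":0,"rz":0},{"dx":0,"dy":0,"dz":-1,"rx":0,"ry":0,"rz":0}]}}

```text
t: 3.9
tcp_pos: [0.4725, 0.0211, 0.2054]
tool_rot: [0.019, 1.0, 0.0, -0.0]
force: [-0.3, 0.2, -0.0]
finger_gap: 1.0
gripper_force: 0.0
```

Run:
```python
from h import *
s=sensors.sense(); print(s["t"],s["tcp_pos"],s["tool_rot"],s["force"],s["q"])
np.save("M.npy",cams.camera_model("wrist"),allow_pickle=True); im=snap("wrist","w2.png")
print(proj("wrist",(.473,.02,.053)),proj("wrist",(.536,.0188,.055)))
```

```text
3.9 [0.47249904 0.02106971 0.20543756] [ 1.86893147e-02  9.99825337e-01  5.24036847e-06 -7.32764451e-05] [-0.26501865  0.19534436 -0.04531051] [-1.92325260e-01  3.63199434e-01  1.83256002e+00 -1.84889985e-05
  9.45979364e-01 -1.72572996e+00]
(np.float64(276.1440247317159), np.float64(200.6518553193901)) (np.float64(277.28951941297066), np.float64(262.1675175239978))
```

View pics/w2.png

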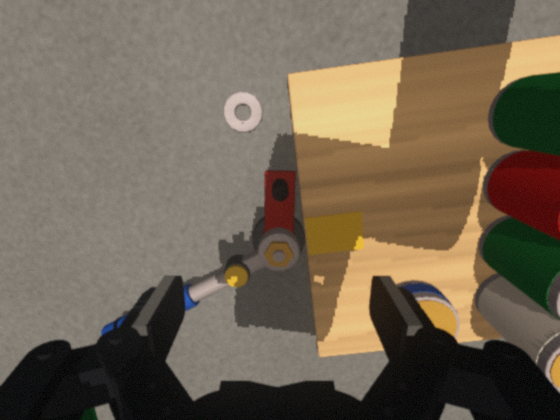

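The wrist view shows the post top at (280,186), the stud nut at (279,255), the disc at (235,274) and the yellow pad centre at about (336,233).

Run:
```python
from h import *
M=np.load("M.npy",allow_pickle=True).item()
for n,p,z in (("post",(280,183),.053),("postlo",(280,196),.02),("stud",(279,254),.055),("disc",(235,274),.045),("pad",(335.5,232.5),.012),("edge1",(289,74),.012),("edge2",(319,356),.012)): print(n,ray("wrist",p,z,M).round(4))
```

```text
post [0.46   0.0237 0.053 ]
postlo [0.482  0.0232 0.02  ]
stud [0.5318 0.0203 0.055 ]
disc [ 0.5582 -0.0269  0.045 ]
pad [0.5287 0.0837 0.012 ]
edge1 [0.3638 0.0358 0.012 ]
edge2 [0.6991 0.0662 0.012 ]
```

Call:
{"api": "move_arm", "payload": {"targets": [{"dx":-0.1,"dy":0.04,"dz":-0.9,"rx":0,"ry":0,"rz":0},{"dx":0,"dy":0,"dz":-0.9,"rx":0,"ry":0,"rz":0},{"dx":0,"dy":0,"dz":-0.9,"rx":0,"ry":0,"rz":0},{"dx":0,"dy":0,"dz":-0.9,"rx":0,"ry":0,"rz":0},{"dx":0,"dy":0,"dz":-0.9,"rx":0,"ry":0,"rz":0},{"dx":0,"dy":0,"dz":-0.9,"rx":0,"ry":0,"rz":0},{"dx":0,"dy":0,"dz":-0.9,"rx":0,"ry":0,"rz":0},{"dx":0,"dy":0,"dz":-0.9,"rx":0,"ry":0,"rz":0},{"dx":0,"dy":0,"dz":0,"rx":0,"ry":0,"rz":0},{"dx":0,"dy":0,"dz":0,"rx":0,"ry":0,"rz":0}]}}

```text
t: 5.2
tcp_pos: [0.4707, 0.022, 0.0269]
tool_rot: [0.019, 1.0, -0.0, 0.0]
force: [0.3, 0.1, -0.2]
finger_gap: 1.001
gripper_force: 0.0
```

Call:
{"api": "move_arm", "payload": {"targets": [{"dx":0,"dy":0,"dz":0,"rx":0,"ry":0,"rz":0},{"dx":0,"dy":0,"dz":0,"rx":0,"ry":0,"rz":0},{"dx":0,"dy":0,"dz":0,"rx":0,"ry":0,"rz":0},{"dx":0,"dy":0,"dz":0,"rx":0,"ry":0,"rz":0},{"dx":0,"dy":0,"dz":0,"rx":0,"ry":0,"rz":0},{"dx":0,"dy":0,"dz":0,"rx":0,"ry":0,"rz":0},{"dx":0,"dy":0,"dz":0,"rx":0,"ry":0,"rz":0},{"dx":0,"dy":0,"dz":0,"rx":0,"ry":0,"rz":0},{"dx":0,"dy":0,"dz":0,"rx":0,"ry":0,"rz":0},{"dx":0,"dy":0,"dz":0,"rx":0,"ry":0,"rz":0}], "claw": 0, "newtons": 20}}

```text
t: 6.45
tcp_pos: [0.4701, 0.0222, 0.0266]
tool_rot: [0.019, 1.0, 0.0, 0.0]
force: [0.2, 2.6, 5.3]
finger_gap: 0.177
gripper_force: 21.5
```

Run:
```python
import numpy as np
s=np.array([.534,.020]); f=lambda t:s+.065*np.array([np.cos(np.radians(t)),np.sin(np.radians(t))])
a=[178,171,162,153,144,135,126,117,108,100,94.7]
for p,q in zip(a,a[1:]): print(q,((f(q)-f(p))/.025).round(2),round((q-p)/30,2))
```

```text
171 [0.03 0.32] -0.23
162 [0.1 0.4] -0.3
153 [0.16 0.38] -0.3
144 [0.21 0.35] -0.3
135 [0.26 0.31] -0.3
126 [0.31 0.26] -0.3
117 [0.35 0.21] -0.3
108 [0.38 0.16] -0.3
100 [0.35 0.09] -0.27
94.7 [0.24 0.03] -0.18
```

Call:
{"api": "move_arm", "payload": {"targets": [{"dx":0.03,"dy":0.32,"dz":0,"rx":0,"ry":0,"rz":-0.23},{"dx":0.1,"dy":0.4,"dz":0,"rx":0,"ry":0,"rz":-0.3},{"dx":0.16,"dy":0.38,"dz":0,"rx":0,"ry":0,"rz":-0.3},{"dx":0.21,"dy":0.35,"dz":0,"rx":0,"ry":0,"rz":-0.3},{"dx":0.26,"dy":0.31,"dz":0,"rx":0,"ry":0,"rz":-0.3},{"dx":0.31,"dy":0.26,"dz":0,"rx":0,"ry":0,"rz":-0.3},{"dx":0.35,"dy":0.21,"dz":0,"rx":0,"ry":0,"rz":-0.3},{"dx":0.38,"dy":0.16,"dz":0,"rx":0,"ry":0,"rz":-0.3},{"dx":0.35,"dy":0.09,"dz":0,"rx":0,"ry":0,"rz":-0.27},{"dx":0.24,"dy":0.03,"dz":0,"rx":0,"ry":0,"rz":-0.18}]}}

```text
t: 7.7
tcp_pos: [0.5296, 0.0863, 0.0266]
tool_rot: [0.68, 0.733, 0.0, -0.001]
force: [-0.7, 6.2, 5.0]
finger_gap: 0.176
gripper_force: 21.6
```

Run:
```python
from h import *
s=sensors.sense(); print(s["tcp_pos"],s["tool_rot"],s["force"],s["ft_torque"],s["finger_gap"],s["q"])
```

```text
[0.529593   0.08630788 0.02663392] [ 6.80137512e-01  7.33084099e-01  3.08154825e-04 -7.57187330e-04] [-0.7023166   6.19236295  5.02065851] [0.99191715 0.12526772 0.15264858] 0.17569939791186168 [-0.0476384   0.73614381  1.79691417  0.00252879  0.60929694 -0.12460799]
```

Call:
{"api": "move_arm", "payload": {"targets": [{"dx":0,"dy":0,"dz":0,"rx":0,"ry":0,"rz":0},{"dx":0,"dy":0,"dz":0,"rx":0,"ry":0,"rz":0},{"dx":0,"dy":0,"dz":0,"rx":0,"ry":0,"rz":0},{"dx":0,"dy":0,"dz":0,"rx":0,"ry":0,"rz":0},{"dx":0,"dy":0,"dz":0,"rx":0,"ry":0,"rz":0},{"dx":0,"dy":0,"dz":1,"rx":0,"ry":0,"rz":0},{"dx":0,"dy":0,"dz":1,"rx":0,"ry":0,"rz":0},{"dx":0,"dy":0,"dz":1,"rx":0,"ry":0,"rz":0},{"dx":0,"dy":0,"dz":1,"rx":0,"ry":0,"rz":0},{"dx":0,"dy":0,"dz":1,"rx":0,"ry":0,"rz":0}], "claw": 80}}

```text
t: 8.95
tcp_pos: [0.5296, 0.0848, 0.1521]
tool_rot: [0.679, 0.734, -0.0, -0.0]
force: [0.5, -0.4, 0.9]
finger_gap: 0.799
gripper_force: 0.0
```

Call:
{"api": "move_arm", "payload": {"targets": [{"dx":0.34,"dy":-0.94,"dz":0,"rx":0,"ry":0,"rz":0.08},{"dx":0.34,"dy":-0.94,"dz":0,"rx":0,"ry":0,"rz":0.08},{"dx":0.34,"dy":-0.94,"dz":0,"rx":0,"ry":0,"rz":0.08},{"dx":0.34,"dy":-0.94,"dz":0,"rx":0,"ry":0,"rz":0.08},{"dx":0.34,"dy":-0.94,"dz":0,"rx":0,"ry":0,"rz":0.08},{"dx":0.34,"dy":-0.94,"dz":0,"rx":0,"ry":0,"rz":0.08},{"dx":0.34,"dy":-0.94,"dz":0,"rx":0,"ry":0,"rz":0.08},{"dx":0.34,"dy":-0.94,"dz":0,"rx":0,"ry":0,"rz":0.08},{"dx":0.34,"dy":-0.94,"dz":0,"rx":0,"ry":0,"rz":0.08},{"dx":0,"dy":0,"dz":0,"rx":0,"ry":0,"rz":0}]}}

```text
t: 10.2
tcp_pos: [0.6069, -0.1283, 0.1512]
tool_rot: [0.531, 0.848, 0.0, 0.0]
force: [0.1, 0.8, 0.3]
finger_gap: 0.797
gripper_force: 0.0
```

Run:
```python
from h import *
s=sensors.sense(); print(s["t"],s["tcp_pos"],s["tool_rot"])
b=snap("side","s1.png"); t=snap("top","t1.png"); 
a=cv2.resize(t[150:300,160:320],(427,400),interpolation=cv2.INTER_CUBIC); c=cv2.resize(b[140:260,200:350],(373,400)[:2],interpolation=cv2.INTER_CUBIC)
cv2.imwrite("pics/m1.png",np.hstack([a,c])[:,:,::-1])
```

```text
10.2 [ 0.60687437 -0.12832827  0.15120629] [5.30597996e-01 8.47623479e-01 3.43607704e-05 4.51477361e-04]
```

View pics/m1.png

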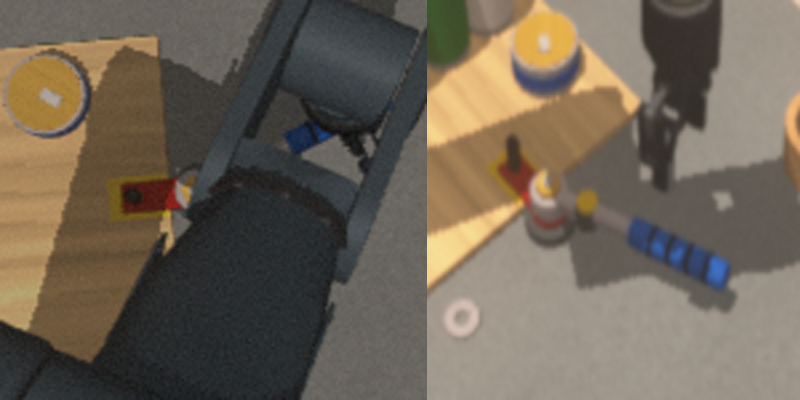

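The clip lies squarely on the yellow pad: in the left crop, the red bar around (150,197) is centred on the yellow. The low can and the wrench are unchanged.

Call:
{"api": "move_arm", "payload": {"targets": [{"dx":-0.04,"dy":0.13,"dz":-0.85,"rx":0,"ry":0,"rz":0},{"dx":0,"dy":0,"dz":-0.85,"rx":0,"ry":0,"rz":0},{"dx":0,"dy":0,"dz":-0.85,"rx":0,"ry":0,"rz":0},{"dx":0,"dy":0,"dz":-0.85,"rx":0,"ry":0,"rz":0},{"dx":0,"dy":0,"dz":-0.85,"rx":0,"ry":0,"rz":0},{"dx":0,"dy":0,"dz":-0.85,"rx":0,"ry":0,"rz":0},{"dx":0,"dy":0,"dz":0,"rx":0,"ry":0,"rz":0},{"dx":0,"dy":0,"dz":0,"rx":0,"ry":0,"rz":0},{"dx":0,"dy":0,"dz":0,"rx":0,"ry":0,"rz":0},{"dx":0,"dy":0,"dz":0,"rx":0,"ry":0,"rz":0}]}}

```text
t: 11.55
tcp_pos: [0.6059, -0.1236, 0.0247]
tool_rot: [0.529, 0.848, 0.0, 0.001]
force: [0.2, -0.1, -0.8]
finger_gap: 0.799
gripper_force: 0.0
```

Call:
{"api": "move_arm", "payload": {"targets": [{"dx":0,"dy":0,"dz":0,"rx":0,"ry":0,"rz":0},{"dx":0,"dy":0,"dz":0,"rx":0,"ry":0,"rz":0},{"dx":0,"dy":0,"dz":0,"rx":0,"ry":0,"rz":0},{"dx":0,"dy":0,"dz":0,"rx":0,"ry":0,"rz":0},{"dx":0,"dy":0,"dz":0,"rx":0,"ry":0,"rz":0},{"dx":0,"dy":0,"dz":0,"rx":0,"ry":0,"rz":0},{"dx":0,"dy":0,"dz":0,"rx":0,"ry":0,"rz":0},{"dx":0,"dy":0,"dz":0,"rx":0,"ry":0,"rz":0},{"dx":0,"dy":0,"dz":0,"rx":0,"ry":0,"rz":0},{"dx":0,"dy":0,"dz":0,"rx":0,"ry":0,"rz":0}], "claw": 0, "newtons": 30}}

```text
t: 12.8
tcp_pos: [0.6061, -0.1235, 0.0241]
tool_rot: [0.53, 0.848, 0.0, 0.001]
force: [3.0, 2.5, 3.9]
finger_gap: 0.289
gripper_force: 29.6
```

Run:
```python
from h import *
s=sensors.sense(); print(s["t"],s["tcp_pos"],s["tool_rot"],s["force"],s["ft_torque"],s["finger_gap"])
st=np.array([.535,.0195]); p=np.array(s["tcp_pos"][:2]); r=p-st; print(np.hypot(*r),np.degrees(np.arctan2(r[1],r[0])))
R=np.hypot(*r); f=lambda t:st+R*np.array([np.cos(np.radians(t)),np.sin(np.radians(t))])
a=np.degrees(np.arctan2(r[1],r[0]))
for i in range(12): print(i,round(a-3*i-3,1),((f(a-3*i-3)-f(a-3*i))/.025).round(2))
```

```text
12.8 [ 0.60610257 -0.12349427  0.02412099] [5.29549108e-01 8.48278928e-01 3.01664319e-04 7.14929752e-04] [2.9769894  2.46289871 3.85446436] [ 0.46719137 -0.53411355 -0.06898871] 0.2892424565801555
0.15969638837300185 -63.56156745097081
0 -66.6 [-0.3  -0.14]
1 -69.6 [-0.31 -0.12]
2 -72.6 [-0.32 -0.11]
3 -75.6 [-0.32 -0.09]
4 -78.6 [-0.33 -0.07]
5 -81.6 [-0.33 -0.06]
6 -84.6 [-0.33 -0.04]
7 -87.6 [-0.33 -0.02]
8 -90.6 [-0.33 -0.01]
9 -93.6 [-0.33  0.01]
10 -96.6 [-0.33  0.03]
11 -99.6 [-0.33  0.05]
```

Call:
{"api": "move_arm", "payload": {"targets": [{"dx":-0.3,"dy":-0.14,"dz":0,"rx":0,"ry":0,"rz":-0.1},{"dx":-0.31,"dy":-0.12,"dz":0,"rx":0,"ry":0,"rz":-0.1},{"dx":-0.32,"dy":-0.11,"dz":0,"rx":0,"ry":0,"rz":-0.1},{"dx":-0.32,"dy":-0.09,"dz":0,"rx":0,"ry":0,"rz":-0.1},{"dx":-0.33,"dy":-0.07,"dz":0,"rx":0,"ry":0,"rz":-0.1},{"dx":-0.33,"dy":-0.06,"dz":0,"rx":0,"ry":0,"rz":-0.1},{"dx":-0.33,"dy":-0.04,"dz":0,"rx":0,"ry":0,"rz":-0.1},{"dx":-0.33,"dy":-0.02,"dz":0,"rx":0,"ry":0,"rz":-0.1},{"dx":-0.33,"dy":-0.01,"dz":0,"rx":0,"ry":0,"rz":-0.1},{"dx":0,"dy":0,"dz":0,"rx":0,"ry":0,"rz":0}]}}

```text
t: 14.05
tcp_pos: [0.5321, -0.1395, 0.024]
tool_rot: [0.713, 0.701, -0.0, -0.001]
force: [1.3, 3.3, 6.9]
finger_gap: 0.287
gripper_force: 30.0
```

Run:
```python
from h import *
s=sensors.sense(); print(s["t"],s["tcp_pos"],s["tool_rot"],s["force"],s["ft_torque"],s["finger_gap"],s["gripper_force"])
im=snap("side","s2.png"); hsv=cv2.cvtColor(im,cv2.COLOR_RGB2HSV)
cv2.imwrite("pics/s2c.png",cv2.resize(im[140:270,180:360],None,fx=4,fy=4,interpolation=cv2.INTER_CUBIC)[:,:,::-1])
```

```text
14.05 [ 0.5321083  -0.13946773  0.02399135] [ 7.13381696e-01  7.00775322e-01 -5.19347350e-05 -7.07307908e-04] [1.31307873 3.28906416 6.85014341] [ 0.49384968 -0.36338531 -0.25006928] 0.2870844243075946 29.963430762290955
```

View pics/s2c.png

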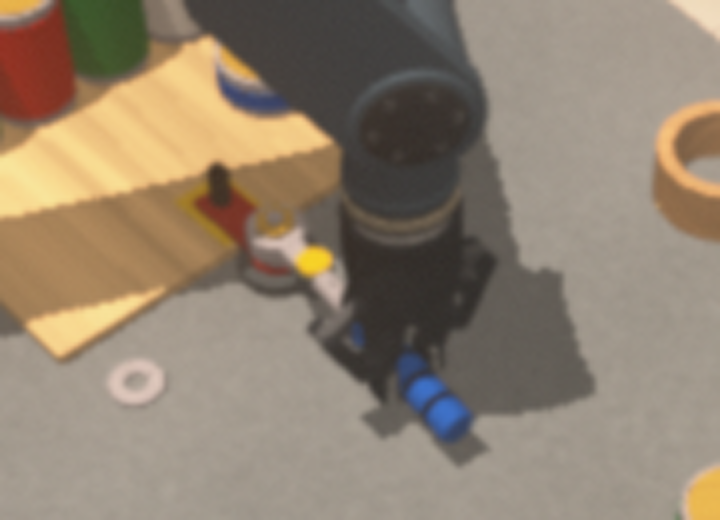

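The wrench follows the grip and the clip is still on its pad. In this crop the disc is at (315,260) and the handle end at (455,425). By TCP position and tool angle, the handle is straight and points at about -91°, so I carry on to the seat and into the bend.

Call:
{"api": "move_arm", "payload": {"targets": [{"dx":-0.33,"dy":0.01,"dz":0,"rx":0,"ry":0,"rz":-0.1},{"dx":-0.33,"dy":0.03,"dz":0,"rx":0,"ry":0,"rz":-0.1},{"dx":-0.15,"dy":0.03,"dz":0,"rx":0,"ry":0,"rz":-0.07},{"dx":-0.15,"dy":0.03,"dz":0,"rx":0,"ry":0,"rz":-0.07},{"dx":-0.15,"dy":0.03,"dz":0,"rx":0,"ry":0,"rz":-0.07},{"dx":-0.15,"dy":0.04,"dz":0,"rx":0,"ry":0,"rz":-0.07},{"dx":-0.15,"dy":0.04,"dz":0,"rx":0,"ry":0,"rz":-0.07},{"dx":-0.15,"dy":0.05,"dz":0,"rx":0,"ry":0,"rz":-0.07},{"dx":-0.15,"dy":0.05,"dz":0,"rx":0,"ry":0,"rz":-0.07},{"dx":0,"dy":0,"dz":0,"rx":0,"ry":0,"rz":0}]}}

```text
t: 15.35
tcp_pos: [0.492, -0.1322, 0.0241]
tool_rot: [0.826, 0.563, 0.001, 0.002]
force: [7.2, 6.7, 4.0]
finger_gap: 0.293
gripper_force: 30.2
```

Call:
{"api": "move_arm", "payload": {"targets": [{"dx":0,"dy":0,"dz":0,"rx":0,"ry":0,"rz":0},{"dx":0,"dy":0,"dz":0,"rx":0,"ry":0,"rz":0},{"dx":0,"dy":0,"dz":0,"rx":0,"ry":0,"rz":0},{"dx":0,"dy":0,"dz":0,"rx":0,"ry":0,"rz":0},{"dx":0,"dy":0,"dz":0,"rx":0,"ry":0,"rz":0},{"dx":0,"dy":0,"dz":1,"rx":0,"ry":0,"rz":0},{"dx":0,"dy":0,"dz":1,"rx":0,"ry":0,"rz":0},{"dx":0,"dy":0,"dz":1,"rx":0,"ry":0,"rz":0},{"dx":0,"dy":0,"dz":1,"rx":0,"ry":0,"rz":0},{"dx":0,"dy":0,"dz":1,"rx":0,"ry":0,"rz":0}], "claw": 80}}

```text
t: 16.6
tcp_pos: [0.4899, -0.1321, 0.1496]
tool_rot: [0.827, 0.562, -0.0, -0.0]
force: [0.3, -0.4, -0.4]
finger_gap: 0.799
gripper_force: 0.0
```

Call:
{"api": "move_arm", "payload": {"targets": [{"dx":-0.3,"dy":-1,"dz":1,"rx":0,"ry":0,"rz":0},{"dx":-0.3,"dy":-1,"dz":1,"rx":0,"ry":0,"rz":0},{"dx":-0.3,"dy":-1,"dz":1,"rx":0,"ry":0,"rz":0},{"dx":-0.3,"dy":-1,"dz":1,"rx":0,"ry":0,"rz":0},{"dx":-0.3,"dy":-1,"dz":1,"rx":0,"ry":0,"rz":0},{"dx":-0.3,"dy":-1,"dz":1,"rx":0,"ry":0,"rz":0},{"dx":-0.3,"dy":-1,"dz":0,"rx":0,"ry":0,"rz":0},{"dx":-0.3,"dy":-1,"dz":0,"rx":0,"ry":0,"rz":0},{"dx":0,"dy":0,"dz":0,"rx":0,"ry":0,"rz":0},{"dx":0,"dy":0,"dz":0,"rx":0,"ry":0,"rz":0}]}}

```text
t: 17.85
tcp_pos: [0.4299, -0.3313, 0.2985]
tool_rot: [0.827, 0.562, 0.0, -0.001]
force: [-0.1, 0.3, 0.4]
finger_gap: 0.8
gripper_force: 0.0
```

Run:
```python
from h import *
s=sensors.sense(); print(s["t"],s["tcp_pos"])
im=snap("top","t3.png"); snap("side","s3.png")
cv2.imwrite("pics/t3c.png",cv2.resize(im[150:300,160:320],None,fx=4,fy=4,interpolation=cv2.INTER_CUBIC)[:,:,::-1])
hsv=cv2.cvtColor(im,cv2.COLOR_RGB2HSV)
m=cv2.inRange(hsv,(105,120,50),(130,255,255)); m[:, :240]=0; m[:, 330:]=0; m[:190]=0; m[270:]=0
v,u=np.nonzero(m); P=np.array([ray("top",p,.042)[:2] for p in zip(u,v)]); w,V=np.linalg.eigh(np.cov(P.T)); d=V[:,1]*-np.sign(V[1,1])
t=(P-P.mean(0))@d; print(len(u),np.degrees(np.arctan2(d[1],d[0])),P.mean(0)+d*(t.min()+t.max())/2,np.ptp(t))
m=cv2.inRange(hsv,(22,140,110),(35,255,255)); k=np.zeros_like(m); k[205:245,240:270]=m[205:245,240:270]; v,u=np.nonzero(k); print("disc",len(u),u.mean(),v.mean(),ray("top",(u.mean(),v.mean()),.045))
```

```text
17.85 [ 0.42989432 -0.33128215  0.29847746]
275 -110.59172204272981 [ 0.48967967 -0.13501172] 0.11234983926183947
disc 11 251.54545454545453 222.1818181818182 [ 0.53117858 -0.0304124   0.045     ]
```

View pics/t3c.png

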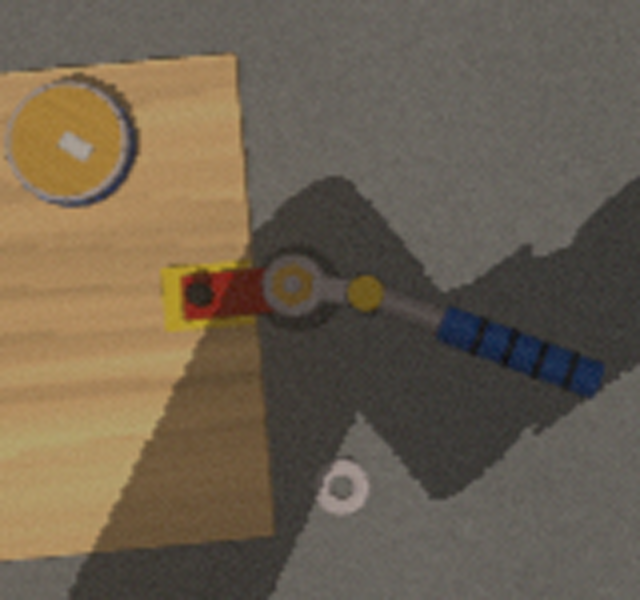

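The handle is visibly bent: the disc is at (366,293), the grip end at (600,375), and the handle points at -110.6°, about 0.24 rad of bend. The clip is still square and the cans are in place. To be certain the nut is seated, I'll go back and give a gentle single-finger push, which turns the nut first if it is still loose, while watching the force.

Call:
{"api": "move_arm", "payload": {"targets": [{"dx":0.3,"dy":1,"dz":0,"rx":0,"ry":0,"rz":0},{"dx":0.3,"dy":1,"dz":0,"rx":0,"ry":0,"rz":0},{"dx":0.3,"dy":1,"dz":-0.75,"rx":0,"ry":0,"rz":0},{"dx":0.3,"dy":1,"dz":-0.75,"rx":0,"ry":0,"rz":0},{"dx":0.3,"dy":1,"dz":-0.75,"rx":0,"ry":0,"rz":0},{"dx":0.3,"dy":1,"dz":-0.75,"rx":0,"ry":0,"rz":0},{"dx":0.3,"dy":1,"dz":-1,"rx":0,"ry":0,"rz":0},{"dx":0.3,"dy":1,"dz":-1,"rx":0,"ry":0,"rz":0},{"dx":0,"dy":0,"dz":-1,"rx":0,"ry":0,"rz":0},{"dx":0,"dy":0,"dz":0,"rx":0,"ry":0,"rz":0}], "claw": 60}}

```text
t: 19.2
tcp_pos: [0.4889, -0.1304, 0.1475]
tool_rot: [0.827, 0.563, -0.001, -0.002]
force: [0.1, 0.4, -0.4]
finger_gap: 0.602
gripper_force: 0.0
```

Call:
{"api": "move_arm", "payload": {"targets": [{"dx":0,"dy":0,"dz":-1,"rx":0,"ry":0,"rz":0},{"dx":0,"dy":0,"dz":-1,"rx":0,"ry":0,"rz":0},{"dx":0,"dy":0,"dz":-1,"rx":0,"ry":0,"rz":0},{"dx":0,"dy":0,"dz":-0.9,"rx":0,"ry":0,"rz":0},{"dx":0,"dy":0,"dz":0,"rx":0,"ry":0,"rz":0},{"dx":-0.11,"dy":0.04,"dz":0,"rx":0,"ry":0,"rz":0},{"dx":-0.11,"dy":0.04,"dz":0,"rx":0,"ry":0,"rz":0},{"dx":-0.11,"dy":0.04,"dz":0,"rx":0,"ry":0,"rz":0},{"dx":-0.07,"dy":0.03,"dz":0,"rx":0,"ry":0,"rz":0},{"dx":0,"dy":0,"dz":0,"rx":0,"ry":0,"rz":0}]}}

```text
t: 20.45
tcp_pos: [0.48, -0.1284, 0.0515]
tool_rot: [0.827, 0.562, 0.0, 0.0]
force: [0.2, 0.8, -0.2]
finger_gap: 0.6
gripper_force: 0.0
```

Call:
{"api": "move_arm", "payload": {"targets": [{"dx":0.2,"dy":-0.08,"dz":0,"rx":0,"ry":0,"rz":0},{"dx":0,"dy":0,"dz":-0.5,"rx":0,"ry":0,"rz":0},{"dx":0,"dy":0,"dz":-0.5,"rx":0,"ry":0,"rz":0},{"dx":0,"dy":0,"dz":0,"rx":0,"ry":0,"rz":0},{"dx":-0.1,"dy":0.04,"dz":0,"rx":0,"ry":0,"rz":0},{"dx":-0.1,"dy":0.04,"dz":0,"rx":0,"ry":0,"rz":0},{"dx":-0.06,"dy":0.02,"dz":0,"rx":0,"ry":0,"rz":0},{"dx":-0.06,"dy":0.02,"dz":0,"rx":0,"ry":0,"rz":0},{"dx":-0.04,"dy":0.02,"dz":0,"rx":0,"ry":0,"rz":0},{"dx":0,"dy":0,"dz":0,"rx":0,"ry":0,"rz":0}]}}

```text
t: 21.7
tcp_pos: [0.4799, -0.1286, 0.0268]
tool_rot: [0.827, 0.562, 0.002, 0.004]
force: [7.3, -0.4, -5.1]
finger_gap: 0.597
gripper_force: 3.4
```

Call:
{"api": "move_arm", "payload": {"targets": [{"dx":-0.05,"dy":0.02,"dz":0,"rx":0,"ry":0,"rz":0},{"dx":-0.05,"dy":0.02,"dz":0,"rx":0,"ry":0,"rz":0},{"dx":-0.05,"dy":0.02,"dz":0,"rx":0,"ry":0,"rz":0},{"dx":0,"dy":0,"dz":0,"rx":0,"ry":0,"rz":0},{"dx":0,"dy":0,"dz":0,"rx":0,"ry":0,"rz":0},{"dx":0,"dy":0,"dz":0,"rx":0,"ry":0,"rz":0},{"dx":0,"dy":0,"dz":0,"rx":0,"ry":0,"rz":0},{"dx":0,"dy":0,"dz":0,"rx":0,"ry":0,"rz":0},{"dx":0,"dy":0,"dz":0,"rx":0,"ry":0,"rz":0},{"dx":0,"dy":0,"dz":0,"rx":0,"ry":0,"rz":0}]}}

```text
t: 22.95
tcp_pos: [0.4796, -0.1289, 0.0272]
tool_rot: [0.827, 0.562, 0.004, 0.007]
force: [10.9, -1.8, -6.1]
finger_gap: 0.6
gripper_force: 5.7
```

With about 11 N at the grip (1.7 N m on the nut, against 0.8 N m running torque) nothing moves, so the nut is seated. I'll back off and lift clear.

Call:
{"api": "move_arm", "payload": {"targets": [{"dx":0.2,"dy":-0.08,"dz":0,"rx":0,"ry":0,"rz":0},{"dx":0.2,"dy":-0.08,"dz":0,"rx":0,"ry":0,"rz":0},{"dx":0.15,"dy":-0.06,"dz":0,"rx":0,"ry":0,"rz":0},{"dx":0,"dy":0,"dz":0,"rx":0,"ry":0,"rz":0},{"dx":0,"dy":0,"dz":1,"rx":0,"ry":0,"rz":0},{"dx":0,"dy":0,"dz":1,"rx":0,"ry":0,"rz":0},{"dx":0,"dy":0,"dz":1,"rx":0,"ry":0,"rz":0},{"dx":0,"dy":0,"dz":1,"rx":0,"ry":0,"rz":0},{"dx":0,"dy":0,"dz":1,"rx":0,"ry":0,"rz":0},{"dx":0,"dy":0,"dz":1,"rx":0,"ry":0,"rz":0}]}}

```text
t: 24.2
tcp_pos: [0.4851, -0.1304, 0.1768]
tool_rot: [0.827, 0.562, -0.0, -0.001]
force: [0.6, 1.5, -0.3]
finger_gap: 0.599
gripper_force: 0.0
```

Call:
{"api": "move_arm", "payload": {"targets": [{"dx":-0.3,"dy":-1,"dz":1,"rx":0,"ry":0,"rz":0},{"dx":-0.3,"dy":-1,"dz":1,"rx":0,"ry":0,"rz":0},{"dx":-0.3,"dy":-1,"dz":1,"rx":0,"ry":0,"rz":0},{"dx":-0.3,"dy":-1,"dz":1,"rx":0,"ry":0,"rz":0},{"dx":-0.3,"dy":-1,"dz":1,"rx":0,"ry":0,"rz":0},{"dx":-0.3,"dy":-1,"dz":0,"rx":0,"ry":0,"rz":0},{"dx":-0.3,"dy":-1,"dz":0,"rx":0,"ry":0,"rz":0},{"dx":-0.3,"dy":-1,"dz":0,"rx":0,"ry":0,"rz":0},{"dx":0,"dy":0,"dz":0,"rx":0,"ry":0,"rz":0},{"dx":0,"dy":0,"dz":0,"rx":0,"ry":0,"rz":0}]}}

```text
t: 25.45
tcp_pos: [0.4257, -0.3298, 0.3008]
tool_rot: [0.827, 0.562, 0.0, -0.001]
force: [0.6, -0.4, 0.4]
finger_gap: 0.606
gripper_force: 0.0
```

Run:
```python
from h import *
s=sensors.sense(); print(s["t"],s["tcp_pos"],s["force"])
im=snap("top","t4.png")
hsv=cv2.cvtColor(im,cv2.COLOR_RGB2HSV)
m=cv2.inRange(hsv,(105,120,50),(130,255,255)); m[:, :240]=0; m[:, 330:]=0; m[:190]=0; m[270:]=0
v,u=np.nonzero(m); P=np.array([ray("top",p,.042)[:2] for p in zip(u,v)]); w,V=np.linalg.eigh(np.cov(P.T)); d=V[:,1]*-np.sign(V[1,1])
t=(P-P.mean(0))@d; print(len(u),np.degrees(np.arctan2(d[1],d[0])),P.mean(0)+d*(t.min()+t.max())/2,np.ptp(t))
a=cv2.imread("pics/t3.png")[:,:,::-1]; dd=cv2.absdiff(im,np.ascontiguousarray(a)).max(2)[205:240,195:262]; print("clip/head change px",(dd>60).sum())
```

```text
25.45 [ 0.42572339 -0.32978113  0.30083242] [ 0.6226793  -0.36233032  0.44313945]
280 -110.81147230200563 [ 0.48987878 -0.13435691] 0.11367306446686326
clip/head change px 0
```

Nothing shifted: the handle is at -110.8° (about 0.24 rad of bend), and the clip and head are unchanged.

```bash
python3 -c "
from station import order
print(order.sign_off())"
```

```text
the job is handed in; nothing more can be done
None
```

The job is handed in, with no verdict returned: by camera and force checks the clip is square on its pad, the nut is seated, the handle is left bent about 0.24 rad (14°), and no can was touched.

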